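Free the jammed caddy

ROBOT

A 6-joint arm with a two-finger parallel gripper is mounted at the origin on the work surface. World frame = base frame: x ahead of the robot, y to its left, z up, the work surface at z = 0. Lengths are in m, angles in degrees, forces in N, time in s.
With the tool pointing down it reaches from about 0.275 to 0.85 m from the base axis. Payload 19 kg.
Tool frame: the origin (TCP) lies midway between the tips of the shut fingers; the grasp point (between the pads) lies 19 mm behind it (bot.grip_point_offset is the distance from the TCP to the grasp point, in m); z points along the fingers, y is the line along which they close (so a half turn about z gives the same grasp; the last joint's range is limited). The gripper opens to 85 mm and grips with 20 to 120 N. Pads are 22 mm wide; open, the fingers measure 114 mm over their backs; the gripper's body (76 mm by 85 mm) begins 54 mm behind the grasp point. The pads swing forward as they close: fully open they stand 13 mm farther back than shut.
Start: joints at [61.994, 8.623, 82.357, -0, 89.026, -7.678], TCP at [0.2, 0.539, 0.231] pointing down, gripper open.
Joint ranges: [-160.23, 160.23], [-39.13, 120.54], [6.94, 153.29], [-79.49, 259.48], [9.18, 160.14], [-161.06, 161.06]. Speed limits (degrees/s): [108.29, 108.29, 127.2, 172.46, 172.46, 172.46].

INTERFACE

Orientations are given as [roll, pitch, yaw] about the fixed x, y, z axes, in that order (R = Rz(yaw) Ry(pitch) Rx(roll)).
In Python, from plant import bot gives the robot as it stands. The module is installed in compiled form; this text tells all that it offers. Calls block until the motion is done:
- bot.movep(position, orientation): joint-space move of the TCP to a pose.
- bot.servo_line(position, rot=None, v=0.15): straight line of the TCP; rot=None keeps the orientation; v is the mean speed in m/s.
- bot.movej(angles): joint-space move.
- bot.grip(opening, f_grip=None): finger opening in m; f_grip is the grip in N (None keeps the last); returns when the fingers have stopped.
- bot.dwell(seconds).
- bot.inverse_kinematics(position, orientation): joint angles nearest the present ones, or None.
- bot.state(): the state.
- bot.grab_frame(name): name is "scene" or "top" or "wrist"; returns a dict with "image" (420x560x3 uint8, red, green, blue), "z_map" (420x560 float32, m along the optical axis (not along the pixel's ray), 0 where there is no reading), "fovy" (degrees; the focal length in pixels is half the picture's height over the tangent of half this angle, whatever the lens; pixels are square), "cx", "cy" (the principal point, pixels), "eye" and "orientation" of the camera in the world; the wrist camera has in their place "mount" (4x4, takes a point from camera to tool coordinates, whose origin is the TCP and whose axes are the flange's). Camera axes: x right, y down, z forward; pixel columns grow to the right and rows downward; lengths in m; the calibration is good to about 2 mm. A picture is of the moment at which its call begins: read the wrist's pose just before it.
A pose or a line that the arm cannot do raises bot.PlanningError and nothing moves.
- bot.job_done(): hands the job in; it is judged then, once.
The state is a dict: "t": time; "joints": joint angles; "joint_vel": joint speeds; "effort": joint torques, N m; "position": TCP position; "eef_rot": TCP orientation; "contact_force": force on the tool from outside, world axes, zero at the start; "wrist_torque": the same for the moment, N m; "finger_gap": finger opening in m; "grasp_force": force on a finger pad.
Only numpy, scipy, OpenCV 4.12 (cv2) and the standard library are available. Lean on these libraries where they do the work, as an engineer would, in place of code of your own. Each camera call takes 0.05 s, during which the arm holds its last target. There are 200 camera calls.

TASK

The orange caddy was dropped crooked into its blue bay: one end sits up on the rubber block and its low end is caught under the bay's in-turned lip. Take it by its black grip, turn it level in the bay so that its corners come free, lift it straight up out of the bay, then set it down gently, upright, in the middle of the black mat and lengthwise along it, and let go. Leave the grey caddy in the other bay alone.

Things in the scene. Friction and masses are not known exactly. Their poses are not given: they have to be found in the camera images.
- orange_grip (a point): Centre of the orange caddy's black grip bar, the point to grasp, 150 mm above the caddy's underside on its centre line. The bar, 44 long (x), 16 wide (y), 24 high, runs lengthwise and is pinched across y; a plate 36 x 8 below it joins it to the tub. Axes: x along the caddy, z out of its open top. At the start its +x end is up by about 25 degrees, so z leans to its -x end.
- orange_base (a point): Centre of the underside of the loose orange caddy (0.3 to 0.56 kg), same axes: an open plastic tub 140 long (x), 66 wide (y), 100 high, with the grip above it, 162 high in all. At the start its -x end is down on the bay's floor.
- bay_a_floor (a point): Fixed blue steel bay holding the orange caddy: a point on its floor, 4 mm above the bench, below the middle of its mouth. x runs along the bay, parallel to the caddy within 3 degrees. Inside, the bay spans x -99 to 79 and y -45 to 45 from here; its end frames reach 154 and its side walls 50 above the floor. A slow straight pose blend from the start to level, centred here, underside 60 above the floor, is free.
- bay_a_mouth (a point): Middle of the bay's mouth, 148 mm above its floor, level with the underside of the lip: 20 deep, 6 thick, turned in at the -x end. 158 mm are free along x between its tip and the plain +x end frame: the level caddy, 140 long, passes with 9 mm at each end when centred; slanted as it starts it spans 169 over its corners and catches. It passes within about 10 degrees of level.
- bay_a_block (a point): Centre of the top of the fixed black rubber block inside the orange caddy's bay against its +x end, 15 long (x), as wide as the bay, top 52.5 above the bay's floor. The caddy's raised end rests on it; the level caddy must be above it to be lifted or turned clear.
- mat_top (a point): Fixed black rubber mat with a yellow border on the bench, 200 (x) by 130 (y) by 4 thick; the point is the centre of its upper face. It lies between the two bays.
- grey_grip (a point): Centre of the grip bar of the grey caddy, of the same shape, standing level in the other blue bay. A bystander, not to be moved.
Things that resemble listed ones, but are neither listed nor needed, are in the scene too. Of the things shaped like the part that bears mat_top, the black one is meant.

How it is judged:
By the outcome, as a careful person would: the job done as asked, in the order asked, and still so for the second after the job is handed in, with the robot touching nothing.
It also fails if it takes over 45 s, if anything falls off the work surface, if the arm or the gripper's body presses on something with over 40 N, if the wrist force passes 120 N, or if a joint passes its speed limit or range.

## Working session

There is one attempt and no reset: what is moved stays moved. The work goes in short steps, each a Python script; the robot and the scene stay as the last script left them, time stands still between calls to the robot, and variables do not carry over. Pictures are saved under pics/ and viewed, at most 10 in all, crops included, and the job is handed in when it is done.

```bash
mkdir -p pics
cat > h.py <<'E'
import numpy as np,cv2
from scipy.spatial.transform import Rotation as R
from plant import bot
def frame(n):
    s=bot.state(); f=bot.grab_frame(n)
    if n=="wrist":
        T=np.eye(4);T[:3,:3]=R.from_euler('xyz',s['eef_rot'],degrees=True).as_matrix();T[:3,3]=s['position'];f['T']=T@f['mount']
    else:
        T=np.eye(4);o=np.array(f['orientation']);T[:3,:3]=o if o.shape==(3,3) else R.from_euler('xyz',o,degrees=True).as_matrix();T[:3,3]=f['eye'];f['T']=T
    return f
def cloud(f):
    z=f['z_map'];h,w=z.shape;F=h/2/np.tan(np.radians(f['fovy']/2))
    v,u=np.mgrid[:h,:w]
    P=np.stack([(u-f['cx'])*z/F,(v-f['cy'])*z/F,z],-1)
    P=P@f['T'][:3,:3].T+f['T'][:3,3];P[z==0]=np.nan
    return P
def save(f,n):cv2.imwrite('pics/'+n,f['image'][...,::-1])
E
python3 - <<'E'
from h import *
print(bot.state())
for n in("scene","top"):
    f=frame(n);save(f,n+'.png');np.savez(n+'.npz',P=cloud(f),im=f['image'],T=f['T'])
    print(n,f['fovy'],f['cx'],f['cy'],f['eye'],f['orientation'],np.isfinite(cloud(f)[...,0]).mean())
E
```

```text
{'t': 0.0, 'joints': array([ 6.19927267e+01,  8.65049215e+00,  8.23929478e+01, -7.29015725e-05,
        8.90269468e+01, -7.67513282e+00]), 'joint_vel': array([-0.02574476, -0.01564228,  0.08457037,  0.01495219, -0.05594235,
        0.02607889]), 'effort': array([-3.20361163e-03, -7.13038874e+01, -5.70860839e+01, -4.05304118e-04,
        8.92471086e-03,  7.17631428e-05]), 'position': array([0.19966666, 0.53895167, 0.23068053]), 'eef_rot': array([-1.79930234e+02, -9.32833780e-03,  1.59667855e+02]), 'contact_force': array([ 0.20420502, -0.59929475, -0.2979046 ]), 'wrist_torque': array([ 0.01981456, -0.00236852,  0.00168342]), 'grasp_force': 0.0, 'finger_gap': 0.08551033825157367}
scene 52.03918329420746 266.83496118149725 205.3298325919428 [ 1.45587367 -0.01222153  0.82913065] [-126.06385144    1.14472583   85.78282754] 0.9959183673469387
top 54.025296421258375 285.596805418703 211.55649162429904 [0.34640665 0.06436393 1.29394127] [-174.52490082   -1.40093015  -89.7714811 ] 0.9961309523809524
```

View pics/top.png

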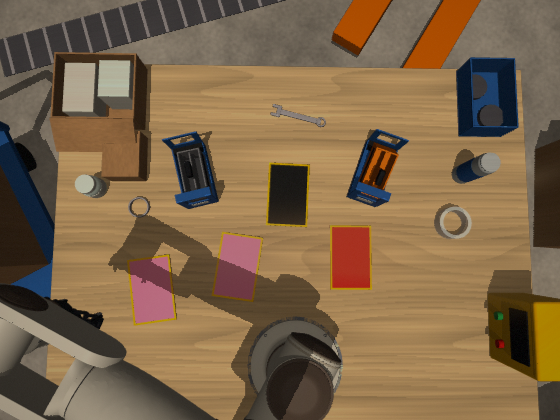

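View pics/scene.png

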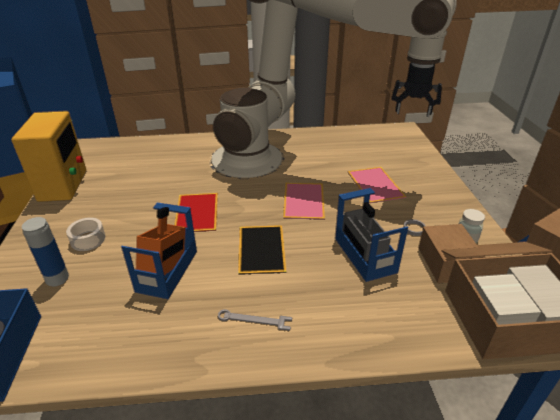

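The top view shows four mats: black (288,194), red (351,258) and pink (238,266) and (152,289). The black one fits mat_top, since it is black and lies between the bays. There are two caddies, orange in the bay at (377,165) and grey in the bay at (190,170). The orange one is the one to move. I'll confirm this in an enlarged crop and measure.

Run:
```python
from h import *
d=np.load('top.npz');P,im=d['P'],d['im']
cv2.imwrite('pics/crop.png',cv2.resize(im[115:240,250:430,::-1],None,fx=4,fy=4,interpolation=cv2.INTER_CUBIC))
hsv=cv2.cvtColor(im,cv2.COLOR_RGB2HSV)
# mat: yellow border
m=cv2.inRange(hsv,(20,120,100),(35,255,255));m[:, :262]=0;m[:,314:]=0;m[:155]=0;m[232:]=0
c=np.vstack(cv2.findContours(m,0,2)[0]);uv=cv2.minAreaRect(c);print('mat px',uv)
q=P[m>0];q=q[abs(q[:,2]-.004)<.006];r=cv2.minAreaRect((q[:,:2]*1000).astype(np.float32));print('mat',r,np.median(q[:,2]))
# bay A
for n in('top','scene'):
    d=np.load(n+'.npz');P,im=d['P'],d['im'];hsv=cv2.cvtColor(im,cv2.COLOR_RGB2HSV)
    box=(P[...,0]>.25)&(P[...,0]<.62)&(P[...,1]<-.02)&(P[...,1]>-.3)&(P[...,2]>.012)
    for k,lo,hi in(('blue',(100,120,30),(125,255,255)),('orange',(3,150,60),(16,255,255)),('dark',(0,0,0),(179,255,45))):
        mm=(cv2.inRange(hsv,lo,hi)>0)&box;q=P[mm]
        print(n,k,len(q),np.nanmin(q,0).round(3),np.nanmax(q,0).round(3))
        for z0,z1 in((.145,.168),(.168,.23)):
            w=q[(q[:,2]>z0)&(q[:,2]<z1)]
            if len(w)>4:
                r=cv2.minAreaRect((w[:,:2]*1000).astype(np.float32));print('  z',z0,len(w),[np.round(a,1) for a in r],w.mean(0).round(3),np.median(w[:,2]).round(3))
```

```text
mat px ((287.50750732421875, 194.35037231445312), (41.997535705566406, 63.37084197998047), 2.862405300140381)
mat ((526.2969970703125, 27.452190399169922), (132.36447143554688, 202.64064025878906), 87.49229431152344) 0.0030077307017177812
top blue 531 [ 0.488 -0.256  0.012] [ 0.62  -0.158  0.162]
  z 0.145 298 [array([ 515.2, -207.4]), array([96.9, 24.6]), np.float64(70.8)] [ 0.515 -0.206  0.156] 0.157
top orange 318 [ 0.504 -0.282  0.012] [ 0.62  -0.186  0.171]
  z 0.145 10 [array([ 611.1, -276.3]), array([ 5.1, 20.6]), np.float64(69.1)] [ 0.613 -0.278  0.148] 0.147
top dark 223 [ 0.493 -0.268  0.012] [ 0.62  -0.158  0.188]
  z 0.145 8 [array([ 535.5, -191.3]), array([11.2, 71.1]), np.float64(32.5)] [ 0.547 -0.208  0.162] 0.163
  z 0.168 100 [array([ 552.6, -223.9]), array([16.2, 45.5]), np.float64(71.6)] [ 0.551 -0.223  0.178] 0.179
scene blue 597 [ 0.49  -0.259  0.013] [ 0.619 -0.164  0.185]
  z 0.145 174 [array([ 516.8, -211.2]), array([95.5, 26.5]), np.float64(71.0)] [ 0.518 -0.207  0.156] 0.156
  z 0.168 8 [array([ 545.5, -228.2]), array([ 9.9, 29.6]), np.float64(51.6)] [ 0.543 -0.226  0.175] 0.174
scene orange 737 [ 0.505 -0.286  0.031] [ 0.62  -0.185  0.167]
  z 0.145 53 [array([ 587.8, -249.6]), array([16.1, 94.4]), np.float64(46.6)] [ 0.573 -0.235  0.153] 0.152
scene dark 266 [ 0.528 -0.237  0.013] [ 0.618 -0.165  0.187]
  z 0.145 19 [array([ 556.9, -222.7]), array([ 2.9, 36.3]), np.float64(68.0)] [ 0.555 -0.222  0.163] 0.163
  z 0.168 76 [array([ 556.5, -226.8]), array([12.8, 43.5]), np.float64(67.7)] [ 0.562 -0.227  0.176] 0.175
```

View pics/crop.png

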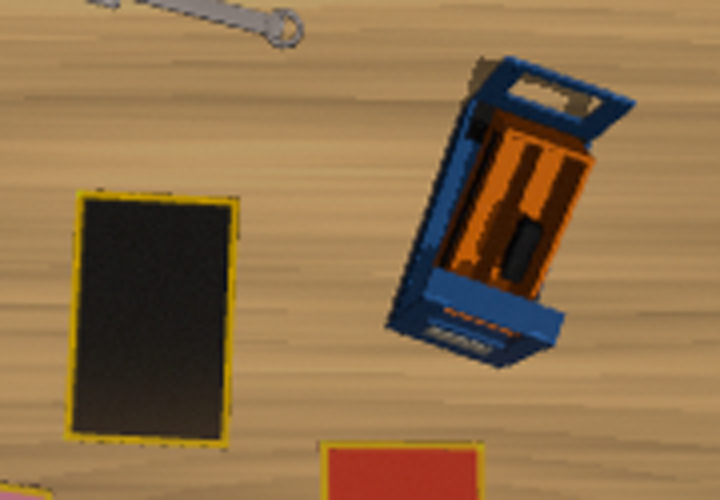

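The crop shows the black mat with its yellow border at crop (155,320). In the blue bay, the lip is on the near side at crop (480,310) and the orange caddy's black grip is at (522,250). So +x points away from the robot, at a yaw of about -19°. Next I go above it for one close look.

Run:
```python
from h import *
x=np.array([np.cos(np.radians(-19)),np.sin(np.radians(-19))])
bot.movep([.57,-.228,.36],[180,0,161])
f=frame('wrist');save(f,'w1.png');P=cloud(f);np.savez('w1.npz',P=P,im=f['image'],T=f['T'])
print(bot.state()['t'],bot.state()['joints'].round(1),f['mount'].round(3),f['fovy'])
```

```text
3.175 [ -28.9   13.    62.5    0.   104.5 -100. ] [[-0.001 -0.953 -0.301  0.078]
 [ 1.    -0.001  0.    -0.001]
 [-0.    -0.301  0.953 -0.142]
 [ 0.     0.     0.     1.   ]] 64.00862003293594
```

View pics/w1.png

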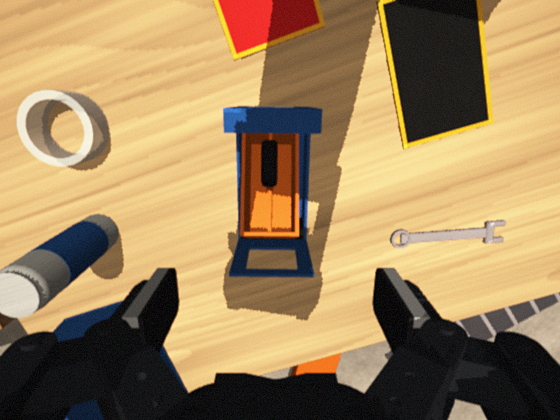

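The wrist view shows the lip at (272,120), the far frame from (272,240) to (272,276), and the grip at (270,162). I'll measure all three in bay axes.

Run:
```python
from h import *
d=np.load('w1.npz');P,im=d['P'],d['im'];hsv=cv2.cvtColor(im,cv2.COLOR_RGB2HSV)
roi=np.zeros(im.shape[:2],bool);roi[95:285,215:330]=1
blue=(cv2.inRange(hsv,(100,120,30),(125,255,255))>0)&roi
dark=(cv2.inRange(hsv,(0,0,0),(179,255,60))>0)&roi
lip=P[blue&(P[...,2]>.15)&(np.arange(420)[:,None]<150)]
r=cv2.minAreaRect((lip[:,:2]*1000).astype(np.float32));print('lip',r,np.median(lip[:,2]))
a=r[2] if r[1][0]>r[1][1] else r[2]-90
yaw=a-90 if a>0 else a+90
for yaw in(yaw,):
    c,s=np.cos(np.radians(yaw)),np.sin(np.radians(yaw));M=np.array([[c,s],[-s,c]])
    print('yaw',yaw)
    L=lip[:,:2]@M.T;print('lip x',np.percentile(L[:,0],[1,50,99]),'y',np.percentile(L[:,1],[1,99]))
    fr=P[blue&(np.arange(420)[:,None]>230)];F=np.c_[fr[:,:2]@M.T,fr[:,2]]
    for z0 in(.06,.09,.12,.145,.153):
        w=F[(F[:,2]>z0)&(F[:,2]<z0+.015)]
        if len(w):print(z0,len(w),'x',np.percentile(w[:,0],[2,50,98]).round(4),'y',np.percentile(w[:,1],[2,98]).round(4))
    g=P[dark&(P[...,2]>.16)&(P[...,2]<.2)];G=np.c_[g[:,:2]@M.T,g[:,2]]
    print('grip',len(g),'x',np.percentile(G[:,0],[1,50,99]),'y',np.percentile(G[:,1],[1,50,99]),'z',np.percentile(G[:,2],[1,50,99]))
    ra=cv2.minAreaRect((g[:,:2]*1000).astype(np.float32));print(ra)
    A=np.c_[G[:,:2],np.ones(len(G))];k=np.linalg.lstsq(A,G[:,2],rcond=None)[0];print('top slope deg',np.degrees(np.arctan(k[:2])),np.std(A@k-G[:,2]))
    org=(cv2.inRange(hsv,(3,120,50),(18,255,255))>0)&roi
    o=P[org];O=np.c_[o[:,:2]@M.T,o[:,2]];O=O[np.isfinite(O[:,0])&(O[:,2]>.03)];
    i=O[:,2].argsort()[-60:];print('orange top',O[i].mean(0),np.percentile(O[i],[2,98],axis=0))
```

```text
lip ((512.9275512695312, -211.75022888183594), (96.46417236328125, 23.30247688293457), 71.01853942871094) 0.1573451461078392
yaw -18.981460571289062
lip x [0.54229219 0.55373398 0.5654519 ] y [-0.0805026   0.01367612]
0.06 281 x [0.7228 0.7238 0.7246] y [-0.0804  0.0099]
0.09 118 x [0.7228 0.7237 0.7248] y [-0.0818  0.0117]
0.12 149 x [0.7227 0.7238 0.7247] y [-0.0817  0.0118]
0.145 544 x [0.7229 0.724  0.7268] y [-0.0811  0.0114]
0.153 366 x [0.723  0.7243 0.7269] y [-0.0812  0.0114]
grip 699 x [0.57198272 0.59264844 0.61607672] y [-0.04413162 -0.03638169 -0.02960908] z [0.17009482 0.17985551 0.18765322]
((550.6982421875, -228.35133361816406), (15.36629581451416, 46.47719192504883), 69.5519027709961)
top slope deg [17.71678654 -0.76801494] 0.0030110881982983386
orange top [ 0.59357492 -0.03773472  0.17708554] [[ 0.57965867 -0.04429452  0.17153357]
 [ 0.61345978 -0.02862868  0.18453746]]
```

Measurements agree with the data: the lip-to-frame gap is 157.8 mm (158 given), the lip top is at 157 mm, and the base works out at +15.8 mm along the bay (+15.6 is the limit). Now I grasp along the tilted axis.

```bash
cat >> h.py <<'E'
YB=-18.98; cB,sB=np.cos(np.radians(YB)),np.sin(np.radians(YB))
def W(x,y,z): return np.array([cB*x-sB*y,sB*x+cB*y,z])
def pose(p,r): T=np.eye(4);T[:3,:3]=r.as_matrix();T[:3,3]=p;return T
flip=R.from_euler('xyz',[180,0,180],degrees=True).as_matrix()  # tool in caddy: x=-x,y=y,z=-z
G=np.eye(4);G[:3,:3]=flip;G[:3,3]=[0,0,.150-.019]               # caddy base -> TCP
R0=R.from_euler('ZY',[-20,-25],degrees=True); g0=W(.597,-.0368,.1676)
C0=pose(g0-.150*R0.as_matrix()[:,2],R0)
C1=pose(W(.6446,-.0350,.064),R.from_euler('z',YB,degrees=True))
def eul(T): return R.from_matrix(T[:3,:3]).as_euler('xyz',degrees=True)
def st(m=''):
    s=bot.state();print(m,round(s['t'],2),s['position'].round(4),s['eef_rot'].round(1),'F',s['contact_force'].round(1),'gap',round(s['finger_gap'],4),'gf',round(s['grasp_force'],1));return s
E
python3 - <<'E'
from h import *
T=C0@G
pre=T[:3,3]-.09*T[:3,2]
print(C0[:3,3],T[:3,3],eul(T),R0.as_matrix()[:,2])
for t in (pre,T[:3,3]): print(bot.inverse_kinematics(t,eul(T)))
print(bot.inverse_kinematics((C1@G)[:3,3],eul(C1@G)))
bot.movep(pre,eul(T));st('pre')
bot.servo_line(T[:3,3],v=.06);st('at')
bot.grip(.0,80);st('gripped')
f=frame('wrist');save(f,'w2.png')
E
```

```text
[ 0.61214333 -0.25064799  0.03165383] [ 0.56011913 -0.23171274  0.15038015] [180.  25. 160.] [-0.39713126  0.14454396  0.90630779]
[ -33.71123708   -8.09530269  102.56446309    6.55652131   61.31798518
 -105.62613907]
[ -32.5954066    -0.14357699  104.91783576    6.81482909   50.95503416
 -105.75311404]
[-28.92052126  17.80611988  75.34056041   0.          86.85331971
 -99.94052126]
pre 4.12 [ 0.525  -0.2189  0.2331] [-180.   25.  160.] F [ 0.9  0.  -0.8] gap 0.0854 gf 0.0
at 5.77 [ 0.5602 -0.2318  0.1508] [-180.   25.  160.] F [ 0.8  0.7 -0.5] gap 0.085 gf 0.0
gripped 6.41 [ 0.5602 -0.2316  0.1505] [180.  25. 160.] F [-1.6  2.1  3.5] gap 0.0152 gf 77.9
```

View pics/w2.png

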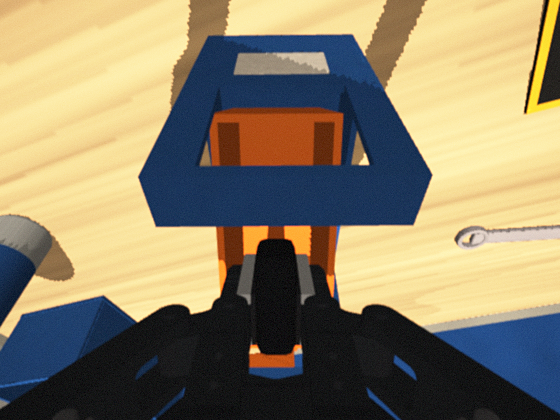

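The bar at (275,295) is held between the pads with a 15 mm gap. Now the blend to level, in short segments.

Run:
```python
from h import *
from scipy.spatial.transform import Slerp
bot.grip(0,100)
sl=Slerp([0,1],R.from_matrix([C0[:3,:3],C1[:3,:3]]))
for a in np.linspace(0,1,7)[1:]:
    T=pose((1-a)*C0[:3,3]+a*C1[:3,3],sl(a))@G
    bot.servo_line(T[:3,3],eul(T),v=.02);s=st('%.2f'%a)
    if np.linalg.norm(s['contact_force'])>25: print('STOP');break
f=frame('wrist');save(f,'w3.png')
f=frame('scene');cv2.imwrite('pics/s3.png',cv2.resize(f['image'][170:310,100:240,::-1],None,fx=4,fy=4,interpolation=cv2.INTER_CUBIC))
```

```text
0.17 7.38 [ 0.5658 -0.2334  0.159 ] [-180.    20.8  160.2] F [ 0.1 -0.3 -2.8] gap 0.0148 gf 97.4
0.33 8.06 [ 0.572  -0.2352  0.1676] [-180.    16.7  160.4] F [-0.5  0.4 -3.9] gap 0.0145 gf 97.4
0.50 8.72 [ 0.5784 -0.237   0.1754] [-179.9   12.5  160.5] F [-0.8  0.1 -2.9] gap 0.0148 gf 97.4
0.67 9.36 [ 0.5849 -0.2389  0.1826] [-180.     8.3  160.7] F [-0.4  0.5 -2.9] gap 0.0142 gf 97.4
0.83 9.97 [ 0.5914 -0.2408  0.189 ] [-180.     4.2  160.9] F [ 0.6  0.4 -3.1] gap 0.0147 gf 97.6
1.00 10.57 [ 0.5981 -0.2427  0.1948] [180.   0. 161.] F [ 0.3 -1.  -3.5] gap 0.0147 gf 97.7
```

View pics/w3.png

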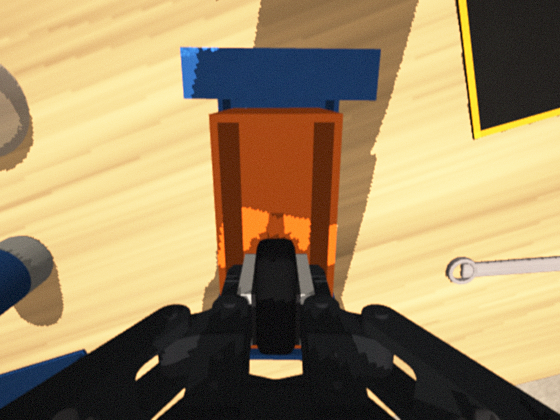

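View pics/s3.png

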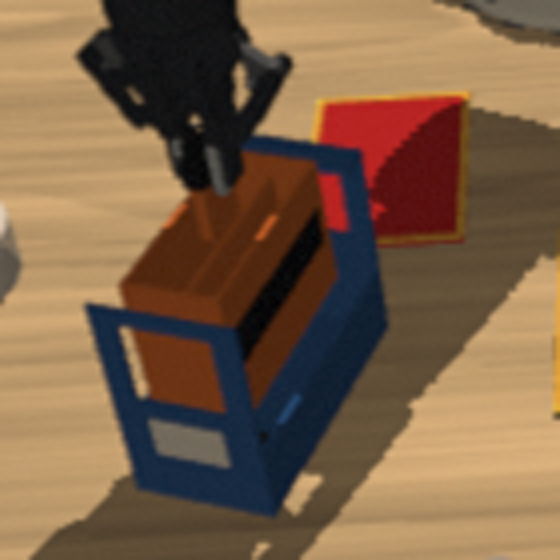

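The caddy is level, with its rim at row 110 of the wrist view just clear of the lip edge at row 100. I lift it straight up and carry it above the mat, then re-measure the mat and check that the caddy is level.

Run:
```python
from h import *
T=C1@G
p=T[:3,3].copy()
for dz in(.05,.17):
    bot.servo_line(p+[0,0,dz],v=.06);s=st('lift')
    if np.linalg.norm(s['contact_force'][:2])>12: raise SystemExit('stop')
def over(z): return pose([.5263,.0275,z],R.from_euler('z',-2.5,degrees=True))@G
T=over(.23)
bot.servo_line(T[:3,3],eul(T),v=.12);st('over')
for n in('wrist','top','scene'):
    f=frame(n);save(f,n+'4.png');P=cloud(f);hsv=cv2.cvtColor(f['image'],cv2.COLOR_RGB2HSV)
    m=(cv2.inRange(hsv,(20,120,60),(35,255,255))>0)&(abs(P[...,2]-.004)<.008)&(abs(P[...,0]-.526)<.13)&(abs(P[...,1]-.0275)<.09)
    q=P[m][:,:2].astype(np.float32)*1000
    print(n,len(q),cv2.minAreaRect(q) if len(q)>5 else '')
    o=P[(cv2.inRange(hsv,(3,140,50),(16,255,255))>0)&(P[...,2]>.2)&(abs(P[...,0]-.526)<.13)&(abs(P[...,1]-.0275)<.09)]
    if len(o):
        t=o[o[:,2]>np.percentile(o[:,2],98)-.012];A=np.c_[t[:,:2],np.ones(len(t))]
        r=cv2.minAreaRect((o[:,:2]*1000).astype(np.float32));print('orange',r,o[:,2].min(),np.percentile(o[:,2],99))
```

```text
lift 11.66 [ 0.5981 -0.2427  0.2445] [180.  -0. 161.] F [-0.3 -0.7 -4. ] gap 0.0146 gf 97.7
lift 13.81 [ 0.5981 -0.2427  0.3647] [180.  -0. 161.] F [-0.5 -0.2 -3.4] gap 0.0145 gf 97.7
over 16.29 [0.5264 0.0272 0.3609] [-180.    -0.   177.5] F [-1.1  0.7 -3.8] gap 0.015 gf 97.6
wrist 301 ((439.66009521484375, 37.80797576904297), (111.26490020751953, 32.13163757324219), 86.98050689697266)
orange ((524.1040649414062, 34.041595458984375), (86.9837417602539, 143.25314331054688), 84.6693115234375) 0.2307505892290158 0.37729459073287375
top 211 ((515.7763061523438, 29.172611236572266), (131.4624786376953, 159.2975616455078), 86.3913803100586)
orange ((501.7015380859375, 31.97252082824707), (66.20559692382812, 92.6343002319336), 87.65687561035156) 0.22998712079587413 0.3512014929282161
scene 18 ((528.5722045898438, 22.195205688476562), (129.8712615966797, 197.8070526123047), 88.51664733886719)
orange ((526.6912841796875, 26.26109504699707), (66.03099822998047, 147.22732543945312), 87.9147720336914) 0.22783710071079544 0.358182134894902
```

View pics/scene4.png

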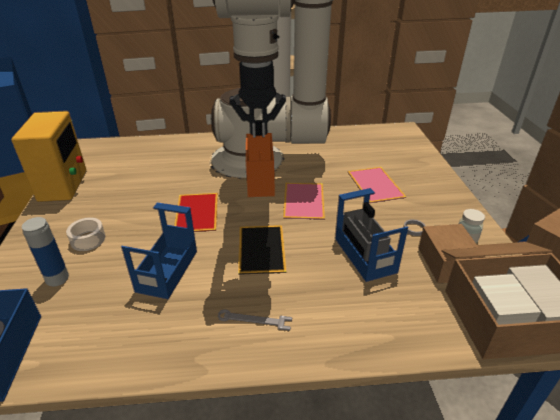

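The caddy hangs level above the mat and both bays are undisturbed. I'll average the mat centre with the earlier scene view, then lower until contact.

Run:
```python
from h import *
d=np.load('scene.npz');P,im=d['P'],d['im'];hsv=cv2.cvtColor(im,cv2.COLOR_RGB2HSV)
m=(cv2.inRange(hsv,(20,130,60),(35,255,255))>0)&(abs(P[...,2]-.004)<.008);m[:,:230]=0;m[:,292:]=0;m[:222]=0;m[278:]=0
r=cv2.minAreaRect(P[m][:,:2].astype(np.float32)*1000);print(r)
c=np.array([.5263,.0275])
if abs(max(r[1])-203)<8 and abs(min(r[1])-132)<6: c=(c+np.array(r[0])/1000)/2
print(c)
def T(z): return pose([*c,z],R.from_euler('z',-2.5,degrees=True))@G
t=T(.03);bot.servo_line(t[:3,3],eul(t),v=.1);bot.dwell(.2)
f0=np.mean([st()['contact_force'][2] for _ in range(2)])
z=.009
while z>-.004:
    bot.servo_line(T(z)[:3,3],v=.02);bot.dwell(.1);s=st('z%.4f'%z)
    if s['contact_force'][2]>f0+2.0: break
    z-=.001
```

```text
((552.7359008789062, -21.37115478515625), (232.62338256835938, 110.77588653564453), 30.287412643432617)
[0.5263 0.0275]
 18.79 [0.5264 0.0275 0.1612] [-180.     0.   177.5] F [ 0.4  0.9 -4.3] gap 0.0145 gf 97.6
 18.79 [0.5264 0.0275 0.1612] [-180.     0.   177.5] F [ 0.4  0.9 -4.3] gap 0.0145 gf 97.6
z0.0090 20.09 [0.5264 0.0275 0.1401] [-180.     0.   177.5] F [ 0.1  0.1 -3.3] gap 0.0146 gf 97.6
z0.0080 20.44 [0.5263 0.0275 0.139 ] [-180.    -0.   177.5] F [ 0.4  0.1 -2.8] gap 0.0145 gf 97.6
z0.0070 20.79 [0.5263 0.0275 0.138 ] [180.   -0.  177.5] F [-0.3 -0.5 -3.1] gap 0.0147 gf 97.6
z0.0060 21.14 [0.5263 0.0275 0.137 ] [-180.    -0.   177.5] F [-0.5 -0.7 -3.9] gap 0.0149 gf 97.6
z0.0050 21.49 [0.5263 0.0275 0.136 ] [-180.    -0.   177.5] F [-0.3  0.4 -4. ] gap 0.0147 gf 97.6
z0.0040 21.84 [0.5263 0.0275 0.135 ] [-180.    -0.   177.5] F [ 0.4 -0.4 -3.4] gap 0.0146 gf 97.6
z0.0030 22.19 [0.5263 0.0275 0.134 ] [180.   -0.  177.5] F [ 0.3  0.1 -3.9] gap 0.0147 gf 97.6
z0.0020 22.54 [0.5264 0.0276 0.1337] [180.    0.  177.5] F [-4.   0.9  6.9] gap 0.0144 gf 99.2
```

It touched down at the expected height. I release, retract and look.

Run:
```python
from h import *
s=bot.state();p=s['position']
bot.servo_line(p+[0,0,.0005],v=.02)
bot.grip(.03,30);st('open');bot.grip(.085);st()
bot.servo_line(p+[0,0,.15],v=.12);st('up')
bot.servo_line(p+[-.17,0,.22],v=.2)
bot.dwell(.5);s=st()
a=frame('scene');b=frame('top');
for n,f in(('scene',a),('top',b)):
    P=cloud(f);hsv=cv2.cvtColor(f['image'],cv2.COLOR_RGB2HSV)
    o=P[(cv2.inRange(hsv,(3,140,50),(16,255,255))>0)&(abs(P[...,0]-.526)<.13)&(abs(P[...,1]-.0275)<.09)]
    t=o[o[:,2]>.09];print(n,cv2.minAreaRect((t[:,:2]*1000).astype(np.float32)),np.percentile(o[:,2],[1,90,99]))
x=cv2.resize(a['image'][190:290,190:330,::-1],(560,400),interpolation=cv2.INTER_CUBIC);y=cv2.resize(b['image'][150:240,258:318,::-1],(240,360))
c=np.zeros((400,800,3),np.uint8);c[:,:560]=x;c[:360,560:]=y;cv2.imwrite('pics/end.png',c)
```

```text
open 23.09 [0.5265 0.0276 0.1343] [-180.     0.   177.5] F [0.7 0.2 0.1] gap 0.0302 gf 0.0
 23.68 [0.5263 0.0276 0.1342] [180.   -0.  177.5] F [-0.9 -0.6 -0.7] gap 0.085 gf 0.0
up 25.07 [0.5262 0.0277 0.283 ] [ 1.800e+02 -1.000e-01  1.775e+02] F [-0.1  0.2 -0.7] gap 0.0851 gf 0.0
 26.64 [0.3565 0.0276 0.3537] [-180.    -0.   177.5] F [-1.   0.8 -0.5] gap 0.0848 gf 0.0
scene ((525.8303833007812, 27.711280822753906), (64.7912826538086, 146.5128631591797), 87.39498901367188) [0.00091735 0.10127863 0.13103308]
top ((503.0003967285156, 32.83197784423828), (65.85589599609375, 185.80377197265625), 87.66984558105469) [0.00098239 0.10243032 0.10664893]
```

View pics/end.png

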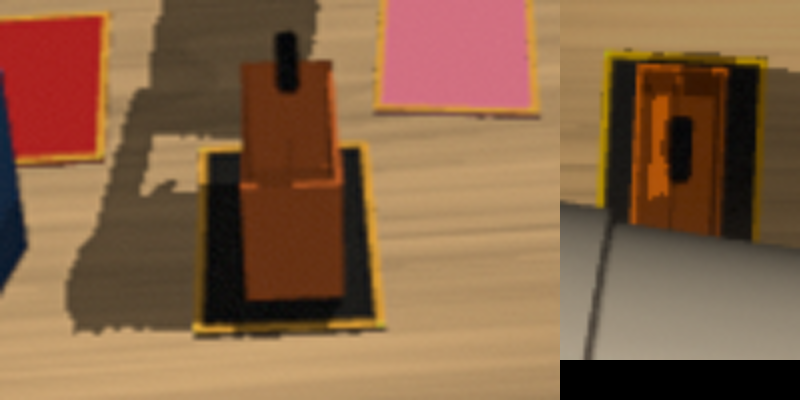

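The caddy stands upright and lengthwise on the black mat. It sits about centred, within roughly 4 mm (bottom edge at 245–343 against the mat's 197–381), and the gripper is clear.

```bash
python3 -c "
from plant import bot
print(bot.job_done())"
```

```text
the job is handed in; nothing more can be done
None
```

The orange caddy was levelled, lifted clear of its bay and set upright, lengthwise and within about 4 mm of centre on the black mat, then released; the grey caddy was not touched, and I handed the job in at about 27 s.

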